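# Set the flap lever to its third click

## Task

On the bench stands the flap selector of an aircraft, a grey box with a lever in a slot. With the fingertips, push the lever back to its home stop at the end of the slot nearest the robot, then push it away from the robot click by click and leave it resting in the third notch from home, never going past that notch on the way. Only push the lever, do not pinch it between the fingers, and leave the tools and tins around it where they are.

Things in the scene. Friction and masses are not known exactly. Their poses are not given: they have to be found in the camera images.
- selector: flap selector: fixed grey box 260 long (own x) x 120 wide x 60 mm high, flat aluminium top with a slot along its middle; origin at the centre of its underside, own x along the slot, pointing away from the robot within 30 degrees, z up. Four 4 mm thick mounting ears stick out 19 mm from the long sides at the table, a round plug 22 mm from the far end
- flap_lever (a joint): lever's distance from its home stop (m), growing away from the robot. Spring notches at 0 (home), 0.018, 0.036, 0.054 (the third), 0.072, 0.090 (far stop). About 6 N breaks it out of a notch, the force fades, and past halfway (0.009, 0.027, 0.045, 0.063) it snaps by itself into the next notch with a click. Starts in or near notch 1 or 2
- paddle_centre (a point): centre of the lever's paddle, 30 mm above the box's top (90 mm above the table). The paddle is a black upright plate 10 mm thick along the slot, 44 mm wide across it, from 12 to 52.5 mm above the box's top (highest part a rounded ridge along its upper edge), on a thin steel stem
- home_mark (a point): point on the box's top, in the middle of the slot, above which the lever's middle stands at home; marked by a pair of wide black ticks beside the slot. Narrower tick pairs every 18 mm mark notches 1 to 5
- third_mark (a point): point on the box's top above which the lever's middle stands in the third notch
- screwdriver: loose screwdriver lying beside the box; origin under its middle
- socket: small steel socket, 22 mm across, 30 mm high, standing loose on the box's top near its far right corner; origin at the centre of its foot
- oil_bottle: small white bottle, 48 mm across, 100 mm high, standing beyond the far left corner of the box; origin at the centre of its foot
- rivet_tin: open steel tin, 68 mm across, 45 mm high, left of the box; origin at the centre of its foot
- jigsaw: dark blue electric jigsaw standing on its steel shoe, 230 mm long, 175 mm high, on the left of the table; origin under it
- clamp: steel bar clamp with wooden handle, lying flat, 250 mm long, on the right of the table; origin under its bar

How it is judged:
On the way, in this order (a step that is already met when the one before it is completed fails the run):
1. the lever is pushed back to its home stop (value of joint flap_lever below 0.004 m), for 0.2 s.
2. the lever has been clicked out into the third notch (value of joint flap_lever between 0.05 and 0.058 m), for 0.2 s.
At the end, for the whole second after the job is handed in: the lever rests in the third notch (joint 0.054 m, within 4 mm), and no bystander has moved more than 25 mm (all of step 2 and velocity of joint flap_lever between -0.005 and 0.005 m/s and not (distance of any of screwdriver, socket, oil_bottle, rivet_tin, jigsaw, clamp from where it was at the start of the episode above 0.025 m)); the robot touches nothing.
It fails at once if the lever goes past the third notch (more than halfway to the fourth) (value of joint flap_lever above 0.063 m).
It fails at once if the lever is pinched: the fingers press on both of its faces at once (contact force between the fingers and flap_lever_c0 above 1.5 N and contact force between the fingers and flap_lever_c1 above 1.5 N).
It fails at once if a tool or tin is lifted, carried or shoved more than 25 mm (distance of any of screwdriver, socket, oil_bottle, rivet_tin, jigsaw, clamp from where it was at the start of the episode above 0.025 m).
It also fails if it takes over 64 s, if anything falls off the work surface, if the arm or the gripper's body presses on something with over 40 N, if the wrist force passes 120 N, or if a joint passes its speed limit or range.

## Robot

A 6-joint arm with a two-finger parallel gripper is mounted at the origin on the work surface. World frame = base frame: x ahead of the robot, y to its left, z up, the work surface at z = 0. Lengths are in m, angles in rad, forces in N, time in s.
With the tool pointing down it reaches from about 0.35 to 0.975 m from the base axis. Payload 4.9 kg.
Tool frame: the origin (TCP) lies at the very end of the fingers, on their centre line; the grasp point (between the pads) lies 19 mm behind it; z points along the fingers, y is the line along which they close (so a half turn about z gives the same grasp; the last joint's range is limited). The gripper opens to 85 mm and grips with 20 to 120 N. Pads are 22 mm wide; open, the fingers measure 114 mm over their backs; the gripper's body (76 mm by 85 mm) begins 54 mm behind the grasp point. The pads swing forward as they close: fully open they stand 13 mm farther back than shut.
Start: joints at [-1.374, 0.053, 1.613, -0, 1.476, -0.119], TCP at [0.194, -0.594, 0.202] pointing down, gripper open.
Joint ranges: [-3.01, 3.01], [-1.01, 2.22], [0.06, 2.58], [-1.02, 4.17], [0.09, 2.62], [-3.14, 3.14]. Speed limits (rad/s): [2.57, 2.57, 3.14, 3.14, 3.14, 3.14].

## Interface

Orientations are given as a rotation vector (axis times angle).
In Python, from station import ctrl, imaging gives the robot as it stands.
- The arm moves only by the tool play_rows, never from a script. Its argument "series" is a list of rows, each a list of 3 entries, a list of its own where there are three numbers: the opening, from 0 (shut) to 1 (fully open), then the shift along the tool's x, y, z each as a share of 0.05 m, from -1 to 1, then the turn, a rotation vector about the tool's x, y, z each as a share of 8 degrees, from -1 to 1. In form: [[grip, [dx, dy, dz], [ax, ay, az]], ...]. A call has 1 to 8 rows; each row shifts and turns the commanded pose from where the row before left it, along the tool's axes as they then stand; what a row does not reach is not made up. A row lasts 1/8 s, in which the tool goes at most 62.5 mm and 10.7 degrees, less where a joint would pass 70% of its speed; a pose out of reach is approached as far as the arm can. A call with a number of a shift or a turn outside -1 to 1 is refused whole. A call with a gripper value outside its range is refused whole. The fingers move at their own pace and stop on an object; "force" is the grip in N (left out, the last holds). Time passes only in rows, so rows that do not move let the fingers close. It gives the time, the measured TCP pose, the force, the opening and the grip force at its end, in the units of the state.
- ctrl.get_obs(): the state, without advancing time (a new reading comes with each control period).
- imaging.get_image(name): name is "scene" or "top"; returns a dict with "color" (420x560x3 uint8, blue, green, red), "fx", "fy", "cx", "cy" (pixels), "extrinsics" (4x4, takes a point from world to camera coordinates). Camera axes: x right, y down, z forward; pixel columns grow to the right and rows downward; lengths in m; the calibration is good to about 2 mm. A picture is of the moment at which its call begins. There is no depth.
- ctrl.finish_job(): hands the job in; it is judged then, once.
The state is a dict: "t": time; "q": joint angles; "dq": joint speeds; "effort": joint torques, N m; "tool_pos": TCP position; "tool_rot": TCP orientation; "contact_force": force on the tool from outside, world axes, zero at the start; "wrist_torque": the same for the moment, N m; "opening": finger opening in m; "grip_force": force on a finger pad.
Only numpy, scipy, OpenCV 4.12 (cv2) and the standard library are available. Lean on these libraries where they do the work, as an engineer would, in place of code of your own. Each camera call takes 0.05 s, during which the arm holds its last target. There are 200 camera calls.

## Working session

There is one attempt and no reset: what is moved stays moved. The work goes in short steps, Python scripts to look and compute and a tool call to move; the robot and the scene stay as the last step left them, time stands still between calls to the robot, and variables do not carry over. Pictures are saved under pics/ and viewed, at most 10 in all, crops included, and the job is handed in when it is done.

Besides the shell and the picture viewer there is one more tool, called after "Call:" as name([rows], argument=value, ...), one row to a line, values as JSON. play_rows: Moves the arm, as the interface text tells. Shift numbers are shares of 0.05 m and turn numbers shares of 8 degrees, none past 1 either way. Its arguments: {"type":"object","properties":{"series":{"type":"array"},"force":{"type":"number"}},"required":["series"]}

```bash
mkdir -p pics; cat > h.py <<'E'
import numpy as np, cv2
from station import ctrl, imaging
from scipy.spatial.transform import Rotation as R
def cam(n):
    d=imaging.get_image(n); return d
def ray(d,u,v,z):
    E=np.array(d["extrinsics"]);Rm=E[:3,:3];c=-Rm.T@E[:3,3]
    r=Rm.T@np.array([(u-d["cx"])/d["fx"],(v-d["cy"])/d["fy"],1]);return c+r*(z-c[2])/r[2]
def proj(d,p):
    E=np.array(d["extrinsics"]);q=E[:3,:3]@np.array(p)+E[:3,3]
    return np.array([d["fx"]*q[0]/q[2]+d["cx"],d["fy"]*q[1]/q[2]+d["cy"]])
E
python3 - <<'E'
from h import *
import pickle
for n in("top","scene"):
    d=cam(n); cv2.imwrite(f"pics/{n}0.png",d["color"]); pickle.dump(d,open(n+"0.pkl","wb"))
    E=np.array(d["extrinsics"]);print(n,d["fx"],(-E[:3,:3].T@E[:3,3]).round(3),E[:3,:3].round(2).tolist())
o=ctrl.get_obs();print(o["t"],o["tool_pos"],R.from_rotvec(o["tool_rot"]).as_matrix().round(3))
E
```

```text
top 452.6475700317519 [ 0.455 -0.008  1.673] [[0.01, -1.0, -0.01], [-1.0, -0.01, -0.06], [0.06, 0.01, -1.0]]
scene 481.6274138219605 [ 1.219 -0.983  0.898] [[0.82, 0.57, 0.01], [0.33, -0.46, -0.82], [-0.46, 0.68, -0.57]]
0.1 [ 0.19398989 -0.59349616  0.20108066] [[ 0.951  0.311 -0.   ]
 [ 0.311 -0.951  0.002]
 [ 0.    -0.002 -1.   ]]
```

View pics/top0.png

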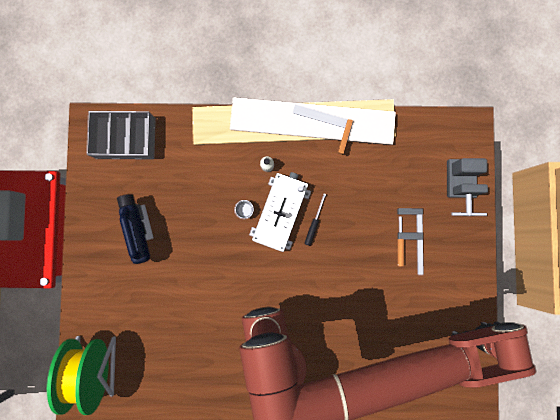

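View pics/scene0.png

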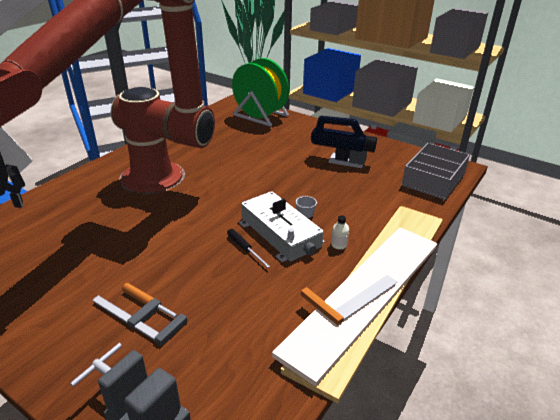

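The top view shows the box around (280,212), its slot pointing up and slightly right. The lever is near (283,212), the tin at (244,209) and the screwdriver at (316,220). The scene view shows the paddle near (279,205). Next I'll measure the box top and enlarge both areas.

```bash
python3 - <<'E'
from h import *
import pickle
t=pickle.load(open("top0.pkl","rb"));s=pickle.load(open("scene0.pkl","rb"))
c=cv2.resize(t["color"][160:265,225:340],None,fx=5,fy=5,interpolation=cv2.INTER_CUBIC)
e=cv2.resize(s["color"][175:275,220:355],None,fx=5,fy=5,interpolation=cv2.INTER_CUBIC)
cv2.imwrite("pics/tc.png",c);cv2.imwrite("pics/sc.png",e)
g=t["color"].copy();m=((g.min(2)>165)).astype(np.uint8);m[:160]=0;m[265:]=0;m[:,:245]=0;m[:,:225]=0;m[:,340:]=0
m=cv2.morphologyEx(m,cv2.MORPH_CLOSE,np.ones((7,7)))
m=cv2.morphologyEx(m,cv2.MORPH_OPEN,np.ones((7,7)))
cs=max(cv2.findContours(m,0,1)[0],key=cv2.contourArea)
r=cv2.minAreaRect(cs);b=cv2.boxPoints(r);print(r,b)
P=np.array([ray(t,u,v,.06)[:2] for u,v in b]);print(P,P.mean(0),np.linalg.norm(np.diff(P,axis=0),axis=1))
E
```

```text
((277.71466064453125, 211.1317138671875), (37.78065490722656, 72.44996643066406), 20.2248592376709) [[247.46588 238.59268]
 [272.5122  170.60977]
 [307.96344 183.67075]
 [282.9171  251.65366]]
[[ 0.46551452  0.11059048]
 [ 0.71060815  0.02482862]
 [ 0.66494886 -0.10287046]
 [ 0.4209211  -0.01623348]] [0.56549816 0.00407879] [0.25966514 0.13561647 0.2589508 ]
```

View pics/tc.png

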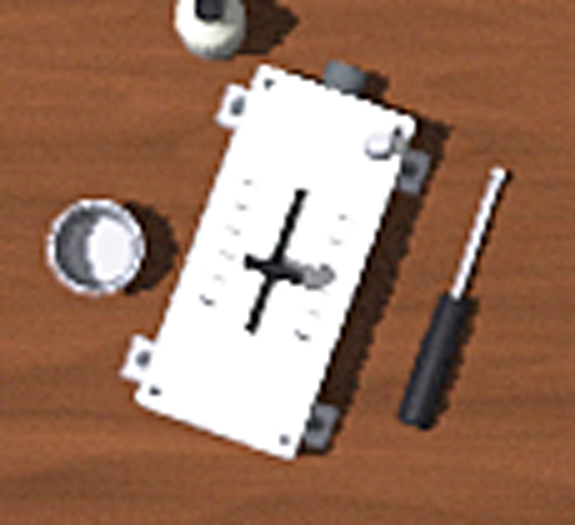

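View pics/sc.png

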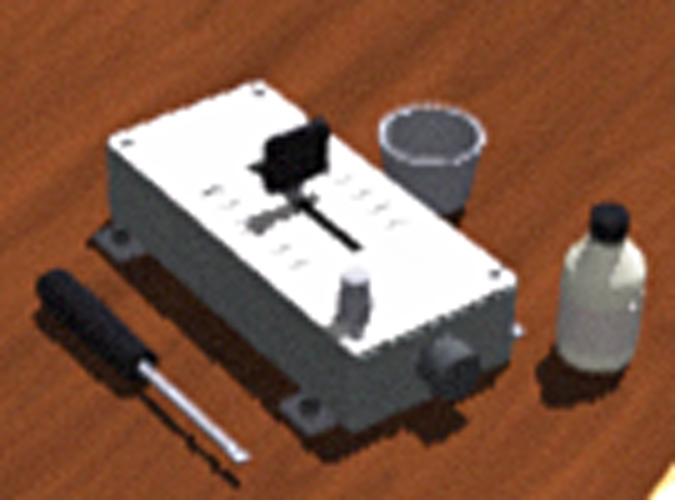

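The crops show the box-top corners, in top-crop pixels, at about (262,66), (413,122), (293,458) and (135,397). The wide home ticks are near (207,301) and (302,336), and the last pair is near (249,183) and (344,218). The paddle ridge runs from (245,262) to about (303,282).

```bash
python3 - <<'E'
from h import *
import pickle
t=pickle.load(open("top0.pkl","rb"));s=pickle.load(open("scene0.pkl","rb"))
f=lambda u,v,z:ray(t,225+(u+.5)/5-.5,160+(v+.5)/5-.5,z)[:2]
C=np.array([f(*p,.06) for p in [(262,66),(413,122),(293,458),(135,397)]])
print(C.round(4),"sides",[round(float(np.linalg.norm(C[i]-C[i-1])),4) for i in range(4)])
ax=(C[0]+C[1]-C[2]-C[3]);ax/=np.linalg.norm(ax);lat=np.array([-ax[1],ax[0]]);c=C.mean(0)
print("centre",c,"yaw",np.degrees(np.arctan2(ax[1],ax[0])))
loc=lambda p:(np.array([(p-c)@ax,(p-c)@lat])*1000).round(1)
for n,p,z in[("homeL",(207,301),.06),("homeR",(302,336),.06),("endL",(249,183),.06),("endR",(344,218),.06),("slotN",(250,330),.06),("slotF",(301,192),.06),("ridgeL",(247,262),.1125),("ridgeC",(276,267),.1125),("tin",(97,247),.045),("sockettop",(380,143),.09),("handle",(415,425),.01),("blade",(500,172),.01),("bottle cap",(210,8),.1)]:
    q=f(*p,z);print(n,q.round(4),loc(q))
# scene paddle centre, crop offset 220,175
g=lambda u,v,z:ray(s,220+(u+.5)/5-.5,175+(v+.5)/5-.5,z)[:2]
for n,p,z in[("pad top right",(326,122),.11),("pad top left",(265,158),.11),("homeR",(211,190),.06),("corner",(514,284),.06),("corner2",(354,353),.06)]:
    q=g(*p,z);print(n,q.round(4),loc(q))
E
```

```text
[[ 0.7029  0.0086]
 [ 0.6637 -0.1001]
 [ 0.4225 -0.0172]
 [ 0.4643  0.0958]] sides [0.2541, 0.1156, 0.255, 0.1205]
centre [ 0.56335227 -0.00323393] yaw -19.527880140954952
homeL [0.5334 0.0456] [-44.6  36. ]
homeR [ 0.5093 -0.0225] [-44.5 -36.3]
endL [0.6184 0.0168] [45.2 37.2]
endR [ 0.5941 -0.0515] [ 45.1 -35.2]
slotN [0.5131 0.0146] [-53.3  -0. ]
slotF [ 0.6124 -0.0205] [52.   0.1]
ridgeL [0.5582 0.0166] [-11.5  16.9]
ridgeC [ 0.555  -0.0035] [-7.8 -3.1]
tin [0.5721 0.1261] [-35.  124.8]
sockettop [ 0.6447 -0.0754] [100.8 -40.8]
handle [ 0.4469 -0.1066] [ -75.2 -136.3]
blade [ 0.6339 -0.1675] [ 121.4 -131.2]
bottle cap [0.7373 0.0452] [147.7 103.8]
pad top right [0.5642 0.0174] [-6.1 19.7]
pad top left [ 0.5567 -0.0348] [  4.3 -32. ]
homeR [ 0.5079 -0.0219] [-46.  -36.1]
corner [0.7052 0.0037] [131.3  53.9]
corner2 [ 0.665  -0.1025] [128.9 -59.6]
```

The measurements agree: home is at box x = -45 mm and the lever is near -9, so it starts in notch 2. The third notch is at +9. I'll shut the gripper, align tool x with the slot and travel above the far side of the lever.

Call:
play_rows([
  [0, [0, 0, 0], [0, 0, 0.94]],
  [0, [0, 0, 0], [0, 0, 0.94]],
  [0, [0, 0, 0], [0, 0, 0.94]],
  [0, [0, 0, 0], [0, 0, 0.94]],
  [0, [0, 0, 0], [0, 0, 0.94]],
  [0, [0.25, -0.97, 0], [0, 0, 0]],
  [0, [0.25, -0.97, 0], [0, 0, 0]],
  [0, [0.25, -0.97, 0], [0, 0, 0]],
], force=20)

```text
t: 1.1
tool_pos: [0.2785, -0.4679, 0.2015]
tool_rot: [-3.095, 0.533, 0.001]
contact_force: [1.1, -0.1, 0.7]
opening: -0.0002
grip_force: 0.0
```

Call:
play_rows([
  [0, [0.25, -0.97, 0], [0, 0, 0]],
  [0, [0.25, -0.97, 0], [0, 0, 0]],
  [0, [0.25, -0.97, 0], [0, 0, 0]],
  [0, [0.25, -0.97, 0], [0, 0, 0]],
  [0, [0.25, -0.97, 0], [0, 0, 0]],
  [0, [0.25, -0.97, 0], [0, 0, 0]],
  [0, [0.25, -0.97, 0], [0, 0, 0]],
  [0, [0.25, -0.97, 0], [0, 0, 0]],
])

```text
t: 2.1
tool_pos: [0.5023, -0.1355, 0.2018]
tool_rot: [3.096, -0.532, -0.001]
contact_force: [0.0, -0.1, 0.1]
opening: -0.0003
grip_force: 0.0
```

Call:
play_rows([
  [0, [0.25, -0.97, 0], [0, 0, 0]],
  [0, [0.25, -0.97, 0], [0, 0, 0]],
  [0, [0, 0, 0], [0, 0, 0]],
  [0, [0, 0, 0], [0, 0, 0]],
])

```text
t: 2.6
tool_pos: [0.5573, -0.0541, 0.2016]
tool_rot: [3.096, -0.532, -0.002]
contact_force: [-0.0, 0.4, -0.4]
opening: -0.0001
grip_force: 0.0
```

```bash
cat >> h.py <<'E'
C0=np.array([.5634,-.0032]);AX=np.array([.9425,-.3343]);LAT=np.array([.3343,.9425])
def st():
    o=ctrl.get_obs();p=np.array(o["tool_pos"]);d=p[:2]-C0
    M=R.from_rotvec(o["tool_rot"]).as_matrix()
    f=np.array(o["contact_force"])
    print("t",round(o["t"],2),"loc",(1000*np.array([d@AX,d@LAT,p[2]])).round(1),"yaw",np.degrees(np.arctan2(M[1,0],M[0,0])).round(2),"z",M[:,2].round(3),"F ax",round(float(f[:2]@AX),1),f.round(1),"open",o["opening"])
def shot(name,cam_,box,k=5):
    d=cam(cam_);a,b,c,e=box
    cv2.imwrite("pics/"+name,cv2.resize(d["color"][b:e,a:c],None,fx=k,fy=k,interpolation=cv2.INTER_CUBIC));return d
E
python3 -c "
from h import *
st();shot('s1.png','scene',(220,130,355,250))"
```

```text
t 2.6 loc [ 11.3 -50.  201.6] yaw -19.48 z [-0.001 -0.    -1.   ] F ax -0.1 [-0.   0.4 -0.4] open -6.892621531055016e-05
```

View pics/s1.png

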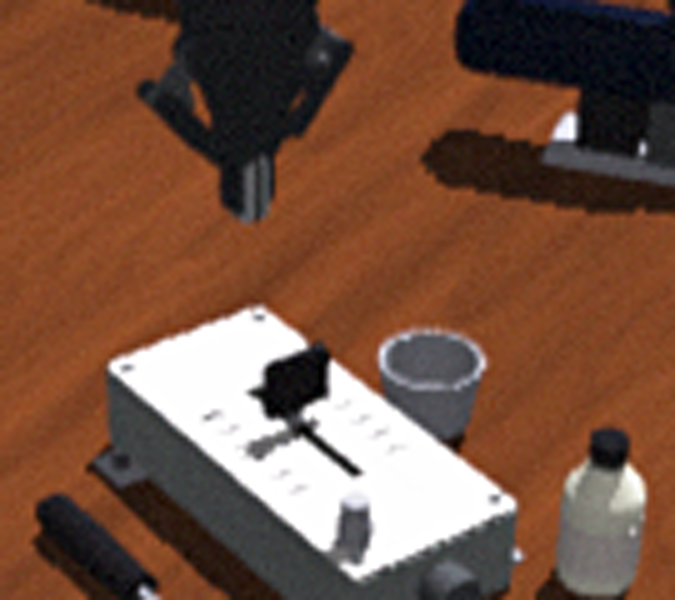

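The picture shows the shut fingers, with tips at (250,215), high above and to the right of the slot. The lever is unmoved. I'll shift over to the slot and lower on the far side.

Call:
play_rows([
  [0, [0.4, -0.5, 0], [0, 0, 0]],
  [0, [0, -0.5, 0], [0, 0, 0]],
  [0, [0, 0, 0], [0, 0, 0]],
  [0, [0, 0, 0.6], [0, 0, 0]],
  [0, [0, 0, 0.6], [0, 0, 0]],
  [0, [0, 0, 0.6], [0, 0, 0]],
  [0, [0, 0, 0.52], [0, 0, 0]],
  [0, [0, 0, 0], [0, 0, 0]],
])

```text
t: 3.65
tool_pos: [0.5907, -0.0147, 0.0835]
tool_rot: [3.095, -0.535, -0.009]
contact_force: [0.4, 0.6, -0.7]
opening: 0.0001
grip_force: 0.0
```

```bash
python3 -c "
from h import *
st();shot('s2.png','scene',(220,150,355,265))"
```

```text
t 3.65 loc [29.6 -1.7 83.5] yaw -19.6 z [-0.006  0.    -1.   ] F ax 0.2 [ 0.4  0.6 -0.7] open 0.00014497334875601298
```

View pics/s2.png

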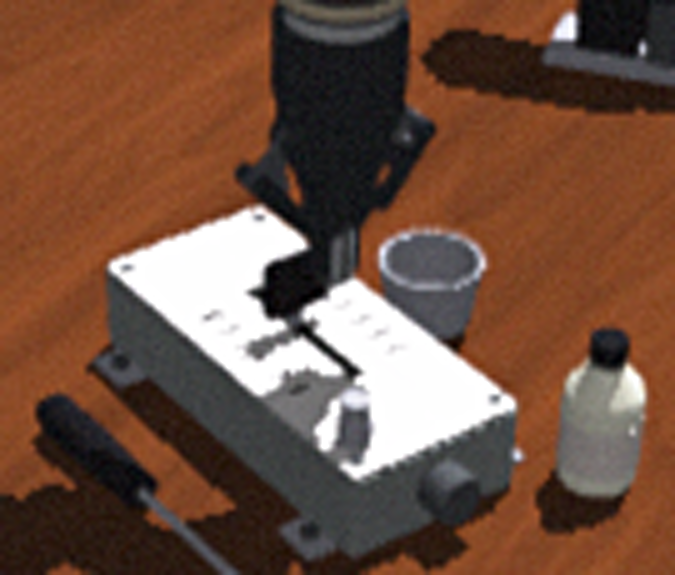

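The fingers are down beside the paddle on its far side, with the tip near (340,275). I'll push toward the robot.

Call:
play_rows([
  [0, [-0.2, 0, 0], [0, 0, 0]],
  [0, [-0.2, 0, 0], [0, 0, 0]],
  [0, [-0.08, 0, 0], [0, 0, 0]],
  [0, [-0.08, 0, 0], [0, 0, 0]],
  [0, [0, 0, 0], [0, 0, 0]],
])

```text
t: 4.32
tool_pos: [0.5668, -0.0041, 0.0864]
tool_rot: [3.096, -0.532, 0.0]
contact_force: [0.4, -0.1, -0.2]
opening: -0.0003
grip_force: 0.0
```

Call:
play_rows([
  [0, [-0.08, 0, 0], [0, 0, 0]],
  [0, [-0.08, 0, 0], [0, 0, 0]],
  [0, [-0.08, 0, 0], [0, 0, 0]],
  [0, [-0.08, 0, 0], [0, 0, 0]],
  [0, [-0.08, 0, 0], [0, 0, 0]],
  [0, [0, 0, 0], [0, 0, 0]],
])

```text
t: 5.08
tool_pos: [0.5479, 0.0026, 0.0862]
tool_rot: [-3.096, 0.532, -0.0]
contact_force: [-0.9, -1.0, 0.5]
opening: -0.0002
grip_force: 0.0
```

Call:
play_rows([
  [0, [-0.08, 0, 0], [0, 0, 0]],
  [0, [-0.06, 0, 0], [0, 0, 0]],
  [0, [-0.06, 0, 0], [0, 0, 0]],
  [0, [0, 0, 0], [0, 0, 0]],
])

```text
t: 5.58
tool_pos: [0.5385, 0.0059, 0.0862]
tool_rot: [-3.096, 0.532, 0.0]
contact_force: [-0.9, 0.0, 0.1]
opening: -0.0002
grip_force: 0.0
```

```bash
python3 -c "
from h import *
st()"
```

```text
t 5.58 loc [-26.5   0.2  86.2] yaw -19.5 z [-0.  0. -1.] F ax -0.9 [-0.9  0.   0.1] open -0.0002357178656507662
```

Call:
play_rows([
  [0, [-0.04, 0, 0], [0, 0, 0]],
  [0, [0, 0, 0], [0, 0, 0]],
])

```text
t: 5.82
tool_pos: [0.5367, 0.0065, 0.0862]
tool_rot: [3.096, -0.532, -0.0]
contact_force: [1.1, 0.1, 0.2]
opening: 0.0
grip_force: 0.0
```

Call:
play_rows([
  [0, [-0.02, 0, 0], [0, 0, 0]],
  [0, [0, 0, 0], [0, 0, 0]],
])

```text
t: 6.08
tool_pos: [0.5358, 0.0068, 0.0862]
tool_rot: [-3.096, 0.532, 0.0]
contact_force: [0.3, 0.6, -0.1]
opening: 0.0001
grip_force: 0.0
```

Call:
play_rows([
  [0, [-0.02, 0, 0], [0, 0, 0]],
  [0, [0, 0, 0], [0, 0, 0]],
])

```text
t: 6.32
tool_pos: [0.5348, 0.0072, 0.0862]
tool_rot: [-3.096, 0.532, 0.0]
contact_force: [0.3, -0.0, -1.2]
opening: -0.0004
grip_force: 0.0
```

```bash
python3 -c "
from h import *
st();shot('s3.png','scene',(220,150,355,265))"
```

```text
t 6.33 loc [-30.4   0.2  86.2] yaw -19.51 z [-0.  0. -1.] F ax 0.3 [ 0.3 -0.  -1.2] open -0.00038457374797967465
```

View pics/s3.png

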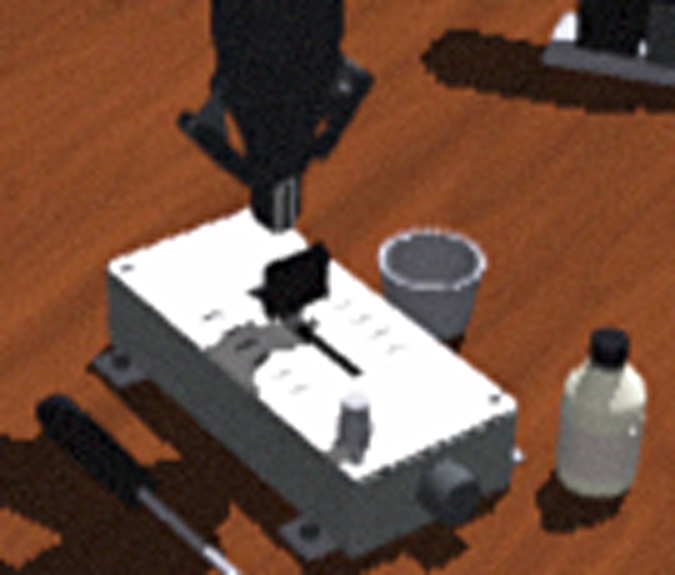

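The lever has not moved, and the fingertip at (280,228) appears behind it on the robot's side. I'll check the reported TCP against the image projection.

```bash
python3 - <<'E'
from h import *
import pickle
s=pickle.load(open("scene0.pkl","rb"));t=pickle.load(open("top0.pkl","rb"))
for p in[(.5348,.0072,.0862),(.5348,.0072,.1125),(.5549,-.0002,.1125),(.5549,-.0002,.072),(.5549,-.0002,.06)]:
    print(p,((proj(s,p)-[220,150])*5).round(),((proj(t,p)-[225,160])*5).round())
# earlier pose in s2
for p in[(.5907,-.0147,.0835)]: print(((proj(s,p)-[220,150])*5).round())
# initial view s1
print(((proj(s,(.5573,-.0541,.2016))-[220,130])*5).round())
st()
E
```

```text
(0.5348, 0.0072, 0.0862) [273. 270.] [258. 296.]
(0.5348, 0.0072, 0.1125) [274. 233.] [258. 294.]
(0.5549, -0.0002, 0.1125) [294. 250.] [269. 265.]
(0.5549, -0.0002, 0.072) [293. 306.] [269. 269.]
(0.5549, -0.0002, 0.06) [293. 322.] [270. 270.]
[330. 322.]
[245. 261.]
t 6.38 loc [-30.3   0.2  86.2] yaw -19.5 z [-0.  0. -1.] F ax 0.5 [ 0.5 -0.   0.1] open -5.2595998909045836e-06
```

The tip seen in three pictures lies about 30 mm higher than the reported TCP, so the fingers passed just over the ridge at 112 mm. That fits the absence of any contact force. I'll raise, return to the far side, and descend carefully below the reported height while watching the force.

Call:
play_rows([
  [0, [0, 0, -0.6], [0, 0, 0]],
  [0, [0, 0, 0], [0, 0, 0]],
  [0, [0.65, 0, 0], [0, 0, 0]],
  [0, [0.65, 0, 0], [0, 0, 0]],
  [0, [0, 0, 0], [0, 0, 0]],
  [0, [0, 0, 0.5], [0, 0, 0]],
  [0, [0, 0, 0.3], [0, 0, 0]],
  [0, [0, 0, 0], [0, 0, 0]],
])

```text
t: 7.38
tool_pos: [0.5941, -0.0141, 0.0739]
tool_rot: [3.096, -0.532, -0.007]
contact_force: [-0.1, -0.1, -0.1]
opening: 0.0001
grip_force: 0.0
```

Call:
play_rows([
  [0, [0, 0, 0.1], [0, 0, 0]],
  [0, [0, 0, 0], [0, 0, 0]],
])

```text
t: 7.62
tool_pos: [0.5963, -0.0145, 0.0716]
tool_rot: [-3.096, 0.532, -0.001]
contact_force: [-0.9, 0.7, 0.4]
opening: 0.0002
grip_force: 0.0
```

Call:
play_rows([
  [0, [0, 0, 0.1], [0, 0, 0]],
  [0, [0, 0, 0], [0, 0, 0]],
])

```text
t: 7.88
tool_pos: [0.5959, -0.0145, 0.0659]
tool_rot: [3.096, -0.532, -0.001]
contact_force: [-0.2, -1.3, 0.6]
opening: 0.0003
grip_force: 0.0
```

```bash
python3 -c "
from h import *
st();d=shot('s4.png','scene',(220,150,355,265))
p=ctrl.get_obs()['tool_pos'];print((proj(d,p)-[220,150])*5)"
```

```text
t 7.88 loc [34.5  0.2 65.9] yaw -19.51 z [-0.001  0.    -1.   ] F ax 0.3 [-0.2 -1.3  0.6] open 0.0003453697177735077
[337.03576354 348.80196261]
```

View pics/s4.png

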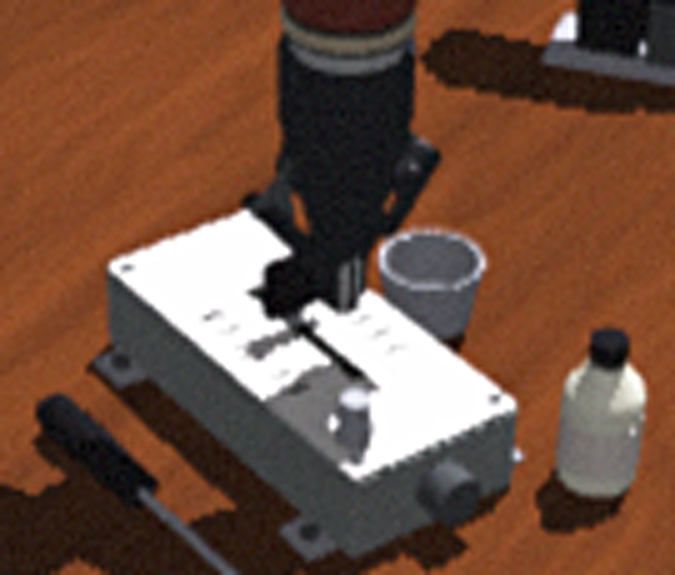

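The tip is at (345,308) and again sits about 40 px above its projection, so the true tip height is about 0.095 m and it is not touching anything. I'll go 10 mm lower, then push gently and watch the force.

Call:
play_rows([
  [0, [0, 0, 0.1], [0, 0, 0]],
  [0, [0, 0, 0], [0, 0, 0]],
])

```text
t: 8.18
tool_pos: [0.5957, -0.0145, 0.0606]
tool_rot: [3.096, -0.532, -0.002]
contact_force: [0.3, 0.1, 1.0]
opening: 0.0
grip_force: 0.0
```

Call:
play_rows([
  [0, [0, 0, 0.1], [0, 0, 0]],
  [0, [0, 0, 0], [0, 0, 0]],
])

```text
t: 8.43
tool_pos: [0.5957, -0.0145, 0.0555]
tool_rot: [-3.096, 0.532, 0.002]
contact_force: [-0.2, -1.2, 1.0]
opening: 0.0001
grip_force: 0.0
```

Call:
play_rows([
  [0, [-0.15, 0, 0], [0, 0, 0]],
  [0, [-0.15, 0, 0], [0, 0, 0]],
  [0, [-0.08, 0, 0], [0, 0, 0]],
  [0, [-0.06, 0, 0], [0, 0, 0]],
  [0, [0, 0, 0], [0, 0, 0]],
])

```text
t: 9.05
tool_pos: [0.5753, -0.0072, 0.0563]
tool_rot: [-3.096, 0.532, -0.0]
contact_force: [-0.2, -0.9, -0.2]
opening: -0.0006
grip_force: 0.0
```

Call:
play_rows([
  [0, [-0.05, 0, 0], [0, 0, 0]],
  [0, [0, 0, 0], [0, 0, 0]],
])

```text
t: 9.3
tool_pos: [0.573, -0.0064, 0.0562]
tool_rot: [-3.096, 0.532, 0.0]
contact_force: [-0.3, -0.3, -0.7]
opening: 0.0001
grip_force: 0.0
```

Call:
play_rows([
  [0, [-0.05, 0, 0], [0, 0, 0]],
  [0, [0, 0, 0], [0, 0, 0]],
])

```text
t: 9.55
tool_pos: [0.5715, -0.0059, 0.0563]
tool_rot: [3.096, -0.532, 0.004]
contact_force: [4.7, -1.4, -2.3]
opening: -0.0
grip_force: 2.3
```

Call:
play_rows([
  [0, [-0.05, 0, 0], [0, 0, 0]],
  [0, [0, 0, 0], [0, 0, 0]],
])

```text
t: 9.8
tool_pos: [0.5688, -0.0049, 0.0563]
tool_rot: [3.096, -0.532, 0.002]
contact_force: [4.4, -1.9, -1.7]
opening: -0.0002
grip_force: 1.9
```

Contact came at box x of about 8.5 mm, which matches the paddle face and confirms the 30 mm height offset. I'll carry on to home, where the TCP should be near -27.

Call:
play_rows([
  [0, [-0.06, 0, 0], [0, 0, 0]],
  [0, [-0.06, 0, 0], [0, 0, 0]],
  [0, [-0.06, 0, 0], [0, 0, 0]],
  [0, [-0.06, 0, 0], [0, 0, 0]],
  [0, [-0.06, 0, 0], [0, 0, 0]],
  [0, [-0.06, 0, 0], [0, 0, 0]],
  [0, [-0.06, 0, 0], [0, 0, 0]],
  [0, [0, 0, 0], [0, 0, 0]],
])

```text
t: 10.8
tool_pos: [0.5483, 0.0024, 0.0562]
tool_rot: [-3.096, 0.532, 0.001]
contact_force: [1.0, -0.2, -0.7]
opening: -0.0008
grip_force: 0.5
```

Call:
play_rows([
  [0, [-0.06, 0, 0], [0, 0, 0]],
  [0, [-0.06, 0, 0], [0, 0, 0]],
  [0, [-0.04, 0, 0], [0, 0, 0]],
  [0, [0, 0, 0], [0, 0, 0]],
])

```text
t: 11.3
tool_pos: [0.5407, 0.0051, 0.0562]
tool_rot: [-3.096, 0.532, 0.001]
contact_force: [0.6, -0.3, -0.2]
opening: -0.0003
grip_force: 0.0
```

Call:
play_rows([
  [0, [-0.04, 0, 0], [0, 0, 0]],
  [0, [0, 0, 0], [0, 0, 0]],
])

```text
t: 11.55
tool_pos: [0.539, 0.0057, 0.0562]
tool_rot: [-3.096, 0.532, 0.0]
contact_force: [-0.1, -0.5, -0.4]
opening: -0.0
grip_force: 0.0
```

Call:
play_rows([
  [0, [-0.04, 0, 0], [0, 0, 0]],
  [0, [0, 0, 0], [0, 0, 0]],
])

```text
t: 11.8
tool_pos: [0.5381, 0.006, 0.0564]
tool_rot: [3.096, -0.532, 0.004]
contact_force: [4.0, -1.2, -2.8]
opening: 0.0
grip_force: 2.1
```

```bash
python3 -c "
from h import *
st()"
```

```text
t 11.8 loc [-26.9   0.2  56.4] yaw -19.51 z [ 0.002 -0.001 -1.   ] F ax 4.2 [ 4.  -1.2 -2.8] open 4.388273244812351e-05
```

The lever is at home: resistance at -26.9 is 36 mm from the first contact, exactly two notches. I'll back off, lift over and come down on the near side.

Call:
play_rows([
  [0, [0, 0, 0], [0, 0, 0]],
  [0, [0, 0, 0], [0, 0, 0]],
  [0, [0.3, 0, 0], [0, 0, 0]],
  [0, [0, 0, 0], [0, 0, 0]],
  [0, [0, 0, -0.6], [0, 0, 0]],
  [0, [0, 0, -0.6], [0, 0, 0]],
  [0, [0, 0, 0], [0, 0, 0]],
  [0, [0, 0, 0], [0, 0, 0]],
])

```text
t: 12.8
tool_pos: [0.5507, 0.0014, 0.1153]
tool_rot: [-3.096, 0.532, 0.003]
contact_force: [0.1, 0.5, -0.6]
opening: 0.0
grip_force: 0.0
```

Call:
play_rows([
  [0, [-0.6, 0, 0], [0, 0, 0]],
  [0, [-0.6, 0, 0], [0, 0, 0]],
  [0, [-0.4, 0, 0], [0, 0, 0]],
  [0, [0, 0, 0], [0, 0, 0]],
  [0, [0, 0, 0], [0, 0, 0]],
])

```text
t: 13.42
tool_pos: [0.476, 0.0279, 0.1155]
tool_rot: [3.096, -0.532, -0.002]
contact_force: [0.2, -0.2, 0.8]
opening: -0.0
grip_force: 0.0
```

```bash
python3 -c "
from h import *
st();d=shot('s5.png','scene',(220,150,355,265))
p=ctrl.get_obs()['tool_pos'];print((proj(d,p)-[220,150])*5)"
```

```text
t 13.43 loc [-9.280e+01  1.000e-01  1.155e+02] yaw -19.51 z [-0.001 -0.    -1.   ] F ax 0.3 [ 0.2 -0.2  0.8] open -1.0371957455085299e-05
[214.70557171 183.36374776]
```

View pics/s5.png

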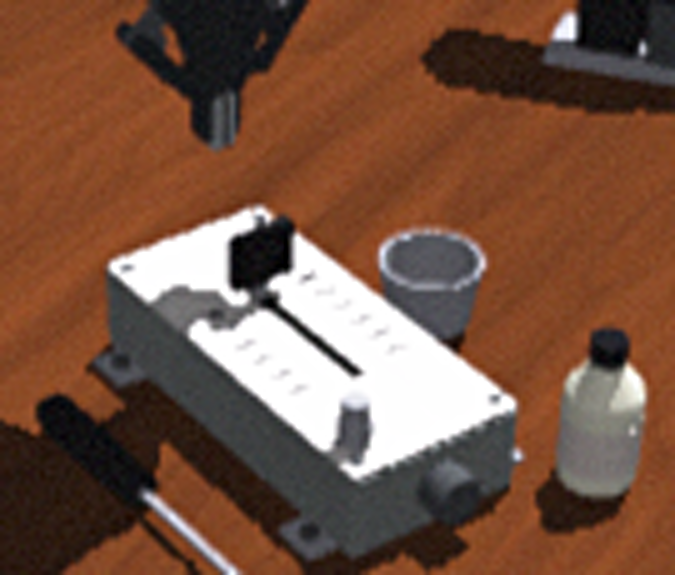

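The lever stands at the home ticks, stem near (262,297), and the fingers are clear on the near side. I'll descend and approach.

Call:
play_rows([
  [0, [0, 0, 0.6], [0, 0, 0]],
  [0, [0, 0, 0.6], [0, 0, 0]],
  [0, [0, 0, 0], [0, 0, 0]],
  [0, [0.2, 0, 0], [0, 0, 0]],
  [0, [0.2, 0, 0], [0, 0, 0]],
  [0, [0.1, 0, 0], [0, 0, 0]],
  [0, [0, 0, 0], [0, 0, 0]],
])

```text
t: 14.35
tool_pos: [0.5004, 0.0194, 0.0569]
tool_rot: [-3.096, 0.533, -0.001]
contact_force: [0.6, -0.1, 0.1]
opening: -0.0
grip_force: 0.0
```

Call:
play_rows([
  [0, [0.04, 0, 0], [0, 0, 0]],
  [0, [0, 0, 0], [0, 0, 0]],
])

```text
t: 14.6
tool_pos: [0.5014, 0.019, 0.0562]
tool_rot: [-3.096, 0.532, 0.0]
contact_force: [0.1, 0.1, -0.9]
opening: -0.0002
grip_force: 0.0
```

Call:
play_rows([
  [0, [0.04, 0, 0], [0, 0, 0]],
  [0, [0, 0, 0], [0, 0, 0]],
])

```text
t: 14.85
tool_pos: [0.5034, 0.0183, 0.0562]
tool_rot: [-3.096, 0.532, -0.0]
contact_force: [-0.5, -0.4, -0.6]
opening: 0.0
grip_force: 0.0
```

Call:
play_rows([
  [0, [0.04, 0, 0], [0, 0, 0]],
  [0, [0, 0, 0], [0, 0, 0]],
])

```text
t: 15.1
tool_pos: [0.5053, 0.0176, 0.0562]
tool_rot: [3.096, -0.532, 0.0]
contact_force: [0.3, 0.1, 0.1]
opening: 0.0002
grip_force: 0.0
```

```bash
python3 -c "
from h import *
st()"
```

```text
t 15.1 loc [-61.7   0.2  56.2] yaw -19.51 z [ 0. -0. -1.] F ax 0.2 [0.3 0.1 0.1] open 0.00020116928417887635
```

Call:
play_rows([
  [0, [0.03, 0, 0], [0, 0, 0]],
  [0, [0, 0, 0], [0, 0, 0]],
])

```text
t: 15.35
tool_pos: [0.5068, 0.0171, 0.0562]
tool_rot: [3.096, -0.532, 0.0]
contact_force: [0.0, 0.3, -0.1]
opening: -0.0001
grip_force: 0.0
```

Call:
play_rows([
  [0, [0.03, 0, 0], [0, 0, 0]],
  [0, [0, 0, 0], [0, 0, 0]],
])

```text
t: 15.6
tool_pos: [0.5079, 0.0167, 0.0561]
tool_rot: [-3.096, 0.532, 0.001]
contact_force: [-0.6, -0.3, 0.4]
opening: 0.0
grip_force: 0.4
```

Call:
play_rows([
  [0, [0.03, 0, 0], [0, 0, 0]],
  [0, [0, 0, 0], [0, 0, 0]],
])

```text
t: 15.85
tool_pos: [0.5086, 0.0165, 0.0561]
tool_rot: [-3.096, 0.532, 0.004]
contact_force: [-5.1, 0.2, 3.6]
opening: -0.0005
grip_force: 2.5
```

Call:
play_rows([
  [0, [0.03, 0, 0], [0, 0, 0]],
  [0, [0, 0, 0], [0, 0, 0]],
])

```text
t: 16.1
tool_pos: [0.5102, 0.0159, 0.0561]
tool_rot: [-3.096, 0.532, 0.003]
contact_force: [-4.2, 1.2, 3.3]
opening: -0.0001
grip_force: 2.4
```

```bash
python3 -c "
from h import *
st()"
```

```text
t 16.1 loc [-56.6   0.2  56.1] yaw -19.5 z [-0.002  0.001 -1.   ] F ax -4.4 [-4.2  1.2  3.3] open -7.584956521022934e-05
```

Contact at home is at TCP -58.7, so the lever value is about TCP + 58.7 mm. I'll push on through notches 1 and 2, then carefully into notch 3.

Call:
play_rows([
  [0, [0.05, 0, 0], [0, 0, 0]],
  [0, [0.05, 0, 0], [0, 0, 0]],
  [0, [0.05, 0, 0], [0, 0, 0]],
  [0, [0.05, 0, 0], [0, 0, 0]],
  [0, [0, 0, 0], [0, 0, 0]],
])

```text
t: 16.73
tool_pos: [0.5209, 0.0121, 0.0564]
tool_rot: [3.096, -0.532, 0.001]
contact_force: [0.2, 0.4, -0.3]
opening: -0.0
grip_force: 0.0
```

Call:
play_rows([
  [0, [0.05, 0, 0], [0, 0, 0]],
  [0, [0.05, 0, 0], [0, 0, 0]],
  [0, [0.05, 0, 0], [0, 0, 0]],
  [0, [0.05, 0, 0], [0, 0, 0]],
  [0, [0.05, 0, 0], [0, 0, 0]],
  [0, [0.05, 0, 0], [0, 0, 0]],
  [0, [0, 0, 0], [0, 0, 0]],
])

```text
t: 17.6
tool_pos: [0.5351, 0.0071, 0.0563]
tool_rot: [3.096, -0.532, 0.002]
contact_force: [-1.2, -0.3, -0.1]
opening: -0.0001
grip_force: 0.0
```

Call:
play_rows([
  [0, [0.04, 0, 0], [0, 0, 0]],
  [0, [0.04, 0, 0], [0, 0, 0]],
  [0, [0.04, 0, 0], [0, 0, 0]],
  [0, [0.04, 0, 0], [0, 0, 0]],
  [0, [0, 0, 0], [0, 0, 0]],
])

```text
t: 18.23
tool_pos: [0.542, 0.0046, 0.0562]
tool_rot: [-3.096, 0.532, 0.0]
contact_force: [0.2, 0.4, 0.9]
opening: -0.0003
grip_force: 0.2
```

```bash
python3 -c "
from h import *
st()"
```

```text
t 18.23 loc [-22.8   0.2  56.2] yaw -19.51 z [-0.  0. -1.] F ax 0.1 [0.2 0.4 0.9] open -0.0002558793013727403
```

Call:
play_rows([
  [0, [0.04, 0, 0], [0, 0, 0]],
  [0, [0.04, 0, 0], [0, 0, 0]],
  [0, [0.03, 0, 0], [0, 0, 0]],
  [0, [0.03, 0, 0], [0, 0, 0]],
  [0, [0, 0, 0], [0, 0, 0]],
])

```text
t: 18.85
tool_pos: [0.5489, 0.0022, 0.0561]
tool_rot: [3.096, -0.532, 0.001]
contact_force: [-1.0, 0.7, -0.2]
opening: 0.0002
grip_force: 0.4
```

Call:
play_rows([
  [0, [0.03, 0, 0], [0, 0, 0]],
  [0, [0, 0, 0], [0, 0, 0]],
])

```text
t: 19.1
tool_pos: [0.5505, 0.0016, 0.0563]
tool_rot: [3.096, -0.532, 0.002]
contact_force: [0.3, 1.2, 0.6]
opening: 0.0001
grip_force: 0.1
```

Call:
play_rows([
  [0, [0.03, 0, 0], [0, 0, 0]],
  [0, [0, 0, 0], [0, 0, 0]],
])

```text
t: 19.35
tool_pos: [0.5518, 0.0011, 0.0564]
tool_rot: [3.096, -0.532, 0.001]
contact_force: [-0.0, 0.1, 0.4]
opening: -0.0002
grip_force: 0.0
```

```bash
python3 -c "
from h import *
st()"
```

```text
t 19.35 loc [-12.4   0.2  56.4] yaw -19.51 z [ 0.001 -0.    -1.   ] F ax -0.1 [-0.   0.1  0.4] open -0.0001961240232165235
```

The force is gone past halfway, so the lever should have snapped. I'll go 2 mm further for certainty, then retreat, lift and look.

Call:
play_rows([
  [0, [0.04, 0, 0], [0, 0, 0]],
  [0, [0, 0, 0], [0, 0, 0]],
  [0, [-0.5, 0, 0], [0, 0, 0]],
  [0, [-0.5, 0, 0], [0, 0, 0]],
  [0, [0, 0, 0], [0, 0, 0]],
  [0, [0, 0, -0.8], [0, 0, 0]],
  [0, [0, 0, -0.8], [0, 0, 0]],
  [0, [0, 0, 0], [0, 0, 0]],
])

```text
t: 20.35
tool_pos: [0.5101, 0.0167, 0.1411]
tool_rot: [-3.096, 0.532, -0.015]
contact_force: [0.7, -0.4, -0.8]
opening: -0.0
grip_force: 0.0
```

```bash
python3 - <<'E'
from h import *
import pickle
st();d=shot('s6.png','scene',(220,150,355,265))
s0=pickle.load(open("scene0.pkl","rb"))
for x in(-27,-9,9,27): 
    p=[*(C0+AX*x/1000),.1125];print(x,((proj(d,p)-[220,150])*5).round(),((proj(d,[p[0],p[1],.06])-[220,150])*5).round())
E
```

```text
t 20.35 loc [-56.9   0.9 141.1] yaw -19.52 z [ 0.009 -0.001 -1.   ] F ax 0.8 [ 0.7 -0.4 -0.8] open -6.968482491510165e-07
-27 [277. 236.] [276. 308.]
-9 [294. 250.] [293. 322.]
9 [312. 264.] [311. 337.]
27 [331. 278.] [329. 351.]
```

View pics/s6.png

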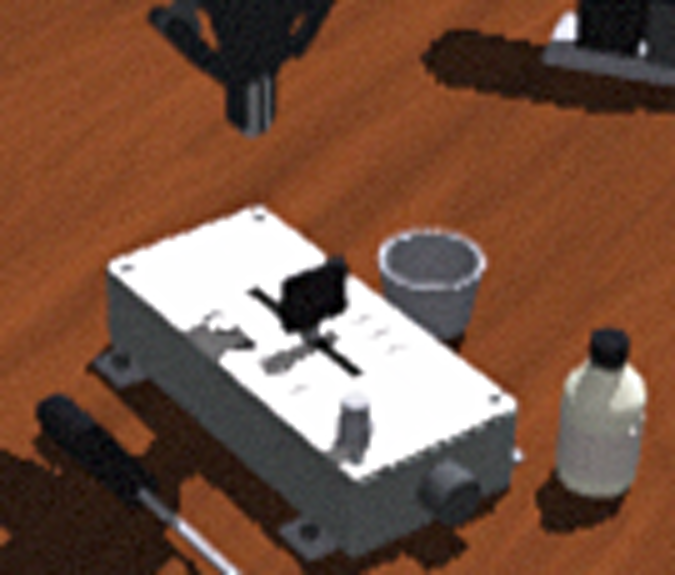

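The paddle's right top corner is at (344,262), against (326,247) in notch 2. That is one notch further, so the lever is in the third notch, and nothing else has moved.

```bash
python3 -c "
from h import *
print(ctrl.finish_job())"
```

```text
the job is handed in; nothing more can be done
None
```

I pushed the lever to its home stop, clicked it out to the third notch and handed the job in at about 20 s; the last picture shows it in that notch, fingers clear and nothing near the box moved, but no verdict was returned.

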